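# Unclamp the whetstone and lay it across the drying rests

### The arm

A 6-joint arm with a two-finger parallel gripper is mounted at the origin on a cart in front of the work surface, level with it; the furniture and walls round the work are solid. World frame = base frame: x ahead of the robot, y to its left, z up, the work surface at z = 0. Lengths are in m, angles in rad, forces in N, time in s.
With the tool pointing down it reaches from about 0.3 to 0.85 m from the base axis. Payload 4.2 kg.
Tool frame: the origin (TCP) lies at the very end of the fingers, on their centre line; the grasp point (between the pads) lies 19 mm behind it; z points along the fingers, y is the line along which they close (so a half turn about z gives the same grasp; the last joint's range is limited). The gripper opens to 91 mm and grips with 3 to 60 N. Pads are 32 mm wide; open, the fingers measure 118 mm over their backs; the gripper's body (76 mm by 178 mm) begins 60 mm behind the grasp point.
Start: joints at [-1.295, 0.32, 1.565, -0, 1.257, -0.02], TCP at [0.168, -0.55, 0.214] pointing down, gripper open.
Joint ranges: [-3.11, 3.11], [-0.84, 2.01], [0.21, 2.61], [-1.34, 4.49], [0.05, 2.63], [-2.56, 2.56]. Speed limits (rad/s): [2.57, 2.57, 3.14, 3.14, 3.14, 3.14].

### API

Orientations are given as a unit quaternion [x, y, z, w].
In Python, from cell import env, grab_frame, camera_params, order gives the robot as it stands.
- The arm moves only by the tool carry_out, never from a script. Its argument "increments" is a list that holds one entry, the list of rows, each a list of 5 numbers: the opening in per cent of the stroke, from 0 (shut) to 100 (fully open), then the shift along the tool's x, y, z in m, then the turn about the tool's z in rad. A call has 1 to 12 rows; each row shifts and turns the commanded pose from where the row before left it, along the tool's axes as they then stand; what a row does not reach is not made up. A row lasts 1/8 s, in which the tool goes at most 62.5 mm and 10.7 degrees, less where a joint would pass 70% of its speed; a pose out of reach is approached as far as the arm can. A call with a gripper value outside its range is refused whole. The fingers move at their own pace and stop on an object; the grip force is fixed at half the most. Time passes only in rows, so rows that do not move let the fingers close. It gives the time, the measured TCP pose, the force, the opening and the grip force at its end, in the units of the state.
- env.sense(): the state, without advancing time (a new reading comes with each control period).
- grab_frame(name): name is "scene" or "top" or "wrist"; returns (picture, depth): 480x640x3 uint8, red, green, blue; 480x640 float32, m along the optical axis (not along the pixel's ray), 0 where there is no reading.
- camera_params(name): a dict with "intrinsics" (3x3 intrinsics, pixels), "R" (3x3) and "t" (3): a world point X has camera coordinates R X + t. Camera axes: x right, y down, z forward; pixel columns grow to the right and rows downward; lengths in m; the calibration is good to about 2 mm. A picture is of the moment at which its call begins: read the wrist's pose just before it. camera_params takes no time and is no camera call; for the wrist camera it gives the pose at the moment of the call.
- order.finish_job(): hands the job in; it is judged then, once.
The state is a dict: "t": time; "joint_positions": joint angles; "qvel": joint speeds; "joint_torque": joint torques, N m; "ee_pos": TCP position; "tcp_rot": TCP orientation; "contact_force": force on the tool from outside, world axes, zero at the start; "torque": the same for the moment, N m; "grip_width": opening from 0.0 (shut) to 1.0 (fully open); "finger_force": force on a finger pad.
Only numpy, scipy, OpenCV 4.12 (cv2) and the standard library are available. Lean on these libraries where they do the work, as an engineer would, in place of code of your own. Each camera call takes 0.05 s, during which the arm holds its last target. There are 200 camera calls.

### The job

The knives are sharpened: slide the orange-tabbed jaw of the sloping whetstone holder all the way open, then lift the whetstone out and lay it flat like a bridge across the two drying rests, centred on them, square to them and with its white face up, so that it can dry. Leave the jaw open, set the stone down gently rather than dropping it, and leave the cups, jars and other things standing where they are.

Things in the scene. Friction and masses are not known exactly. Their poses are not given: they have to be found in the camera images.
- holder: Fixed whetstone holder: steel bed, 40 mm wide, 250 long, rising at 30 deg along the holder's x. Origin on the worktop under its middle, z up, x level towards the high end, y across. Bed surface starts at x -108, z 34 mm; its normal is (-sin 30, 0, cos 30). At the low end a black stop, 58 wide, 16 along the slope, 22 high; feet up to 130 wide
- seat (a point): Fixed point on the holder's bed surface where the middle of the stone's underside lies while it is clamped (axes as the holder's, not sloped). Mind the room: wall cabinets hang over the back of the worktop, their fronts 0.60 m ahead of the robot's base, their undersides 0.47 m above the worktop
- jaw (a joint): Jaw at the stone's upper end, in m: 0 closed on the stone, grows as it slides up the slope away from the stone, end stop at 0.045. It moves stiffly (about 5 N) and stays where it is left. Its lip hooks up to 9 mm over the stone's white face when closed, so the stone comes out only once it is open
- jaw_grip (a point): In the jaw's orange grip tab, moving with it. Axes: x up the slope, y across, z along the bed's normal. Tab 16 mm thick in x, 30 wide in y, from 21 below to 19 above this point in z. Under it the black jaw block, 30 mm in x, 58 in y, whose top is 21 mm below this point
- stone: Whetstone 150 x 54 x 28 mm, 0.3 to 0.65 kg, white upper and terracotta lower half. Origin in the middle of its terracotta underside, x along the 150, y along the 54, z out of the white face. Starts in the holder, length along the slope, lying against the low stop; its long sides overhang the bed by 7 mm each and are free
- rest_a: One of two equal drying rests, fixed to the worktop: a wooden bar with black rubber top and foot, 30 x 96 mm at the foot, 46 mm high. Origin in the middle of its underside, on the worktop; y along its 96 mm length, x horizontal across it towards rest_b
- rest_b: The second drying rest, the same as rest_a and parallel to it within 3 degrees; it stands 80 to 100 mm from it (centre to centre) along rest_a's x axis, level with it within 4 mm along the bars. Top also at 46 mm
- spice_jar: Bystander: spice jar with green cap, 46 mm wide, 106 mm high, standing near the rests; origin under its middle
- dropper_bottle: Bystander: small amber dropper bottle, 34 mm wide, 102 mm high, standing beside the holder; origin under its middle
- striped_cup: Bystander: white tumbler with dark stripes, 77 mm wide, 100 mm high; origin under its middle
- cream_cup: Bystander: small cream cup with handle, 59 x 85 mm, 51 mm high; origin under its middle
- dark_mug: Bystander: dark grey mug with handle, 86 x 119 mm, 99 mm high; origin under its middle
- lid_jar: Bystander: white jar with wooden lid, 74 mm wide, 85 mm high; origin under its middle
- flat_tin: Bystander: flat tin 63 x 105 x 26 mm, lying at the back; origin under its middle
- black_dish: Bystander: black spoon rest dish 73 x 94 x 11 mm, lying at the back; origin under its middle
There are look-alikes about, which are no part of the job. There is more than one size of the stone; the job needs the smaller.

How it is judged:
On the way, in this order (a step that is already met when the one before it is completed fails the run):
1. the jaw is slid open (over 35 of its 45 mm) while the stone still lies in its seat (value of joint jaw above 0.035 m and distance between stone and seat below 0.015 m), for 0.2 s.
2. the stone is lifted out of the holder in the fingers (distance between stone and seat above 0.08 m and contact force between the fingers and stone above 1 N), for 0.1 s.
At the end, for the whole second after the job is handed in: The stone rests on both drying rests, its middle within 72 mm of the middle of each seen from above and within 25 mm of the middle of the bars' length, within about 11 degrees of square to them, level within 4.5 degrees with the white face up, at rest; the jaw is still at least 30 mm open (contact force between stone and rest_a above 0.4 N and contact force between stone and rest_b above 0.4 N and horizontal distance between stone and rest_a below 0.072 m and horizontal distance between stone and rest_b below 0.072 m and y of stone in the frame of rest_a between -0.025 and 0.025 m and angle between the x axis of stone and the x axis of rest_a, either way round below 0.2 rad and angle between stone's own z axis and vertical below 0.08 rad and height (world z) of stone between 0.042 and 0.052 m and linear speed of stone below 0.02 m/s and value of joint jaw above 0.03 m); the robot touches nothing.
It fails at once if a bystander is pushed more than 30 mm or tipped (distance of any of spice_jar, dropper_bottle, striped_cup, cream_cup, dark_mug, lid_jar, flat_tin, black_dish from where it was at the start of the episode above 0.03 m or angle between any of spice_jar, dropper_bottle, striped_cup, cream_cup, dark_mug, lid_jar, flat_tin, black_dish's own z axis and vertical above 0.4 rad).
It fails at once if the stone is dropped (falls faster than 0.45 m/s with no finger on it) (linear speed of stone above 0.45 m/s and contact force between the fingers and stone below 0.1 N).
It also fails if it takes over 56 s, if anything falls off the work surface, if the arm or the gripper's body presses on something with over 40 N, if the wrist force passes 120 N, or if a joint passes its speed limit or range.

## Working session

There is one attempt and no reset: what is moved stays moved. The work goes in short steps, Python scripts to look and compute and a tool call to move; the robot and the scene stay as the last step left them, time stands still between calls to the robot, and variables do not carry over. Pictures are saved under pics/ and viewed, at most 10 in all, crops included, and the job is handed in when it is done.

Besides the shell and the picture viewer there is one more tool, called by a JSON object that holds its "op" and its "data", one argument or row to a line. carry_out: Moves the arm, as the interface text tells. Its arguments: {"type":"object","properties":{"increments":{"type":"array"}},"required":["increments"]}

```bash
mkdir -p pics
cat > h.py <<'E'
from cell import env, grab_frame, camera_params, order
import numpy as np, cv2
from scipy.spatial.transform import Rotation as R
def snap(n,f):
    p=camera_params(n); a,d=grab_frame(n); cv2.imwrite('pics/%s.png'%f,a[:,:,::-1]); np.savez('pics/%s.npz'%f,d=d,a=a,K=p['intrinsics'],R=p['R'],t=p['t'])
def load(f): return np.load('pics/%s.npz'%f)
def cloud(f):
    z=load(f); d=z['d']; v,u=np.mgrid[:480,:640]
    c=np.stack([u,v,np.ones_like(u)],-1)@np.linalg.inv(z['K']).T*d[...,None]
    return (c-z['t'])@z['R'],z['a'],d
E
python3 - <<'E'
from h import *
snap('scene','s1'); snap('top','t1')
print(env.sense())
E
```

```text
{'t': 0.1, 'joint_positions': array([-1.29498027e+00,  3.20225606e-01,  1.56555669e+00, -2.22925351e-05,
        1.25739959e+00, -2.00078398e-02]), 'qvel': array([-8.55696474e-04, -1.77522255e-03, -4.40318946e-03,  1.89052458e-06,
        8.70686446e-04,  3.51219311e-04]), 'joint_torque': array([-7.08215430e-04, -4.13333738e+01, -2.32510722e+01,  7.29060872e-02,
        4.22059244e-02, -5.14001795e-05]), 'ee_pos': array([ 0.16749447, -0.54958916,  0.21320585]), 'tcp_rot': array([ 9.89080137e-01,  1.47376565e-01, -1.11871846e-04, -7.86773366e-04]), 'contact_force': array([ 0.80333396,  1.07693189, -0.62182381]), 'torque': array([ 0.05140218, -0.00854095, -0.01558354]), 'finger_force': 0.0, 'grip_width': 0.9985561627165841}
```

View pics/s1.png

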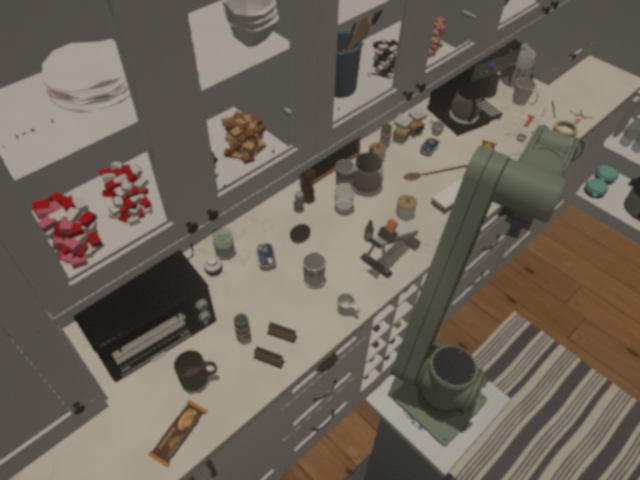

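View pics/t1.png

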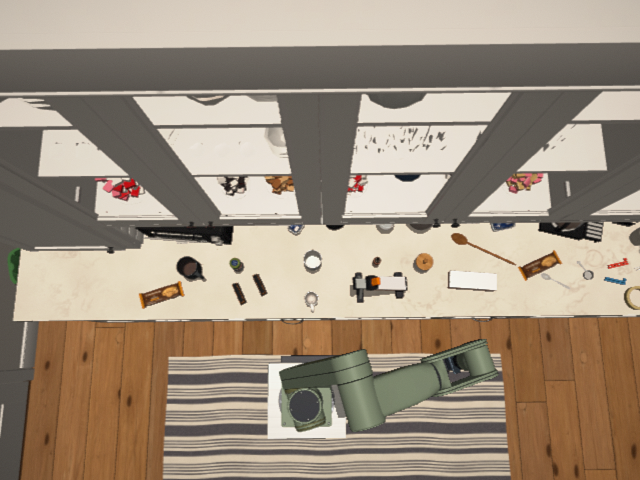

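Run:
```python
from h import *
s=load('s1')['a'][190:290,330:450]; t=load('t1')['a'][245:315,335:435]; r=load('t1')['a'][245:315,215:315]
f=lambda i,w,h:cv2.resize(i,(w,h),interpolation=cv2.INTER_CUBIC)
o=np.vstack([np.hstack([f(t,400,280),f(r,400,280)]),np.hstack([f(s,380,316),np.zeros((316,420,3),np.uint8)])])
cv2.imwrite('pics/c1.png',o[:,:,::-1])
P,a,d=cloud('t1')
for n,u,v in [('orange',375,282),('stone',393,283),('stoneR',404,283),('blackL',358,282),('ra',239,293),('rb',260,285),('spice',236,265),('dropper',377,262),('striped',313,261),('cream',311,299),('lid',425,262),('mug',188,267),('bigstone',472,280),('edge',300,315),('bench',330,290)]: print(n,P[v,u].round(3))
```

```text
orange [ 0.463 -0.282  0.18 ]
stone [ 0.47  -0.366  0.09 ]
stoneR [ 0.474 -0.416  0.058]
blackL [ 0.468 -0.217  0.15 ]
ra [0.44  0.275 0.051]
rb [0.475 0.19  0.034]
spice [0.551 0.282 0.099]
dropper [ 0.564 -0.306  0.059]
striped [ 0.582 -0.035 -0.   ]
cream [ 0.416 -0.026  0.009]
lid [ 0.557 -0.502  0.089]
mug [0.56  0.505 0.009]
bigstone [ 0.487 -0.711  0.028]
edge [0.349 0.022 0.002]
bench [ 0.456 -0.107 -0.009]
```

View pics/c1.png

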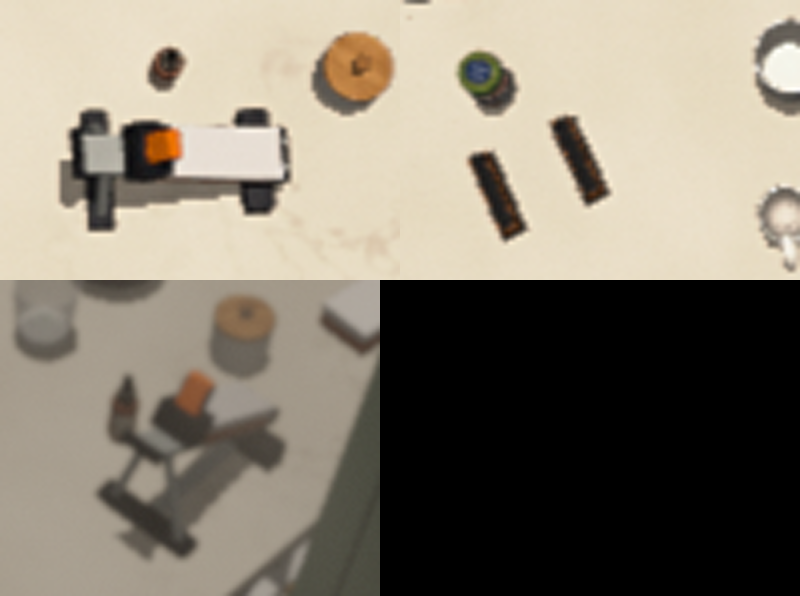

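{"op": "carry_out", "data": {
  "increments": [
    [[100, 0.034, -0.0126, -0.012, 0], [100, 0.034, -0.0126, -0.012, 0], [100, 0.034, -0.0126, -0.012, 0], [100, 0.034, -0.0126, -0.012, 0], [100, 0.034, -0.0126, -0.012, 0], [100, 0.034, -0.0126, -0.012, 0], [100, 0.034, -0.0126, -0.012, 0], [100, 0.034, -0.0126, -0.012, 0], [100, 0.034, -0.0126, -0.012, 0], [100, 0.034, -0.0126, -0.012, 0]]
  ]
}}

```text
t: 1.35
ee_pos: [0.4568, -0.3295, 0.3339]
tcp_rot: [0.989, 0.147, -0.0, -0.0]
contact_force: [0.5, -0.8, -0.3]
grip_width: 1.001
finger_force: 0.0
```

{"op": "carry_out", "data": {
  "increments": [
    [[100, 0, 0, 0, -0.15], [100, 0, 0, 0, -0.15], [100, 0, 0, 0, -0.15], [100, 0, 0, 0, -0.15], [100, 0, 0, 0, -0.15], [100, 0, 0, 0, -0.15], [100, 0, 0, 0, -0.15], [100, 0, 0, 0, -0.15], [100, 0, 0, 0, -0.07], [100, 0, 0, 0, 0], [100, 0, 0, 0, 0]]
  ]
}}

```text
t: 2.72
ee_pos: [0.4561, -0.3303, 0.3337]
tcp_rot: [0.709, 0.705, -0.0, -0.0]
contact_force: [-1.2, -0.5, 0.7]
grip_width: 1.0
finger_force: 0.0
```

Run:
```python
from h import *
snap('wrist','w1'); s=env.sense(); print(s['t'],s['ee_pos'],R.from_quat(s['tcp_rot']).as_matrix().round(3).tolist(),s['joint_positions'].round(2))
p=camera_params('wrist'); print((-p['R'].T@p['t']).round(3),p['R'].round(2).tolist())
```

```text
2.775 [ 0.45608765 -0.33035421  0.33377843] [[0.006, 1.0, -0.0], [1.0, -0.006, 0.0], [0.0, -0.0, -1.0]] [-0.65  0.25  1.36 -0.    1.53 -0.64]
[ 0.458 -0.254  0.503] [[1.0, -0.01, -0.0], [-0.01, -0.96, 0.27], [-0.0, -0.27, -0.96]]
```

View pics/w1.png

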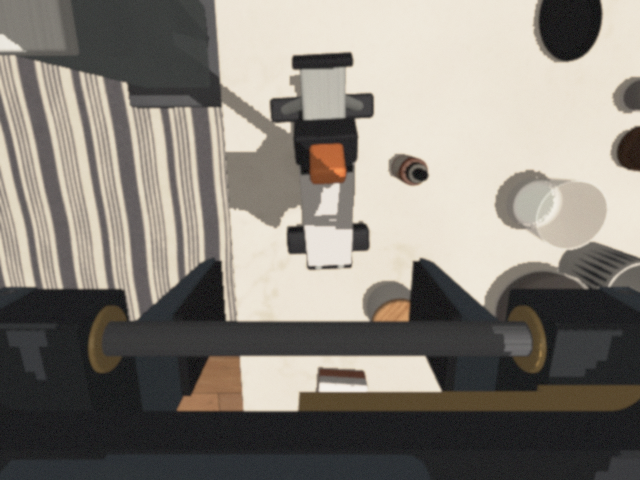

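The wrist view shows the holder upright in the image: tab at about (327,163), the stone's white face from (327,185) to (328,265), and the jaw block at y 125–180. The dropper bottle stands clear at (413,172). Next I fit these from depth.

Run:
```python
from h import *
P,a,d=cloud('w1')
hsv=cv2.cvtColor(a,cv2.COLOR_RGB2HSV).astype(int); H,S,V=hsv[...,0],hsv[...,1],hsv[...,2]
roi=np.zeros(H.shape,bool); roi[45:275,270:375]=1
q=P[roi&(d>0)&(P[...,2]>.02)]
o=roi&(H<14)&(S>140)&(V>70)&(P[...,2]>.1); o[190:]=0; o[:140]=0
po=P[o]; print('tab n',len(po),'med',np.median(po,0).round(4),'lo/hi',np.percentile(po,[2,98],axis=0).round(4).tolist())
top=po[po[:,2]>np.percentile(po[:,2],60)]
# stone top
m=np.zeros(H.shape,bool); m[190:262,312:345]=1
ps=P[m]; c=np.median(ps,0); n=np.linalg.svd(ps-ps.mean(0))[2][2]; n*=np.sign(n[2])
print('stone n',n.round(3),'c',c.round(4))
# all points within 4mm of plane
pm=(abs((P-c)@n)<.004)&roi&(P[...,1]<-.29); e=P[pm]
print('ext',np.percentile(e,[0.5,99.5],axis=0).round(4).tolist())
for y in np.arange(-.43,-.29,.02):
    k=e[abs(e[:,1]-y)<.005]; 
    if len(k): print(round(y,3),k[:,0].min().round(4),k[:,0].max().round(4),k[:,2].mean().round(4))
k=P[55:115,318:330].mean(1)
print(k[::12].round(4).tolist())
```

```text
tab n 1337 med [ 0.4654 -0.2813  0.185 ] lo/hi [[0.4513, -0.2958, 0.1592], [0.4798, -0.267, 0.1935]]
stone n [ 0.326 -0.549  0.769] c [ 0.4688 -0.3566  0.1001]
ext [[0.4445, -0.4457, 0.0082], [0.5254, -0.2954, 0.1351]]
-0.43 0.4486 0.4754 0.053
-0.41 0.4439 0.4997 0.0694
-0.39 0.4436 0.4706 0.0811
-0.37 0.4476 0.4782 0.0926
-0.35 0.4556 0.4873 0.1038
-0.33 0.4621 0.4937 0.1151
-0.31 0.47 0.4936 0.1262
-0.29 0.4854 0.492 0.1373
[[0.4632, -0.1939, 0.1548], [0.4631, -0.204, 0.1604], [0.4632, -0.2123, 0.1512], [0.4633, -0.2216, 0.1456], [0.4634, -0.2313, 0.1397]]
```

Run:
```python
from h import *
P,a,d=cloud('w1')
n=np.array([0,-.5,.866]); roi=np.zeros(d.shape,bool); roi[60:275,270:375]=1
c=np.median(P[195:255,320:336].reshape(-1,3),0); print(c.round(4))
pm=(abs((P-c)@n)<.006)&roi&(P[...,1]<-.29)
for r in range(186,270,8):
    k=np.where(pm[r])[0]
    if len(k): print(r,P[r,k[0]].round(4),P[r,k[-1]].round(4),((P[r,k]-c)@n).mean().round(4))
b=(((P-c)@n+.028)**2<36e-6)&roi&(P[...,1]>-.25)
for r in range(60,125,8):
    k=np.where(b[r])[0]
    if len(k): print('bed',r,P[r,k[0]].round(4),P[r,k[-1]].round(4),((P[r,k]-c)@n).mean().round(4))
s=(P-c)@np.array([0,.866,.5]); print('stone s range',np.percentile(s[pm],[.5,99.5]))
```

```text
[ 0.4682 -0.3551  0.1008]
186 [ 0.44   -0.3088  0.1278] [ 0.4932 -0.3096  0.1247] 0.0
194 [ 0.4406 -0.3177  0.123 ] [ 0.4927 -0.3183  0.1212] 0.0002
202 [ 0.4402 -0.3272  0.1164] [ 0.4935 -0.3278  0.1146] 0.0002
210 [ 0.4409 -0.3369  0.1107] [ 0.4941 -0.3376  0.1089] 0.0
218 [ 0.4416 -0.3468  0.1057] [ 0.4948 -0.3476  0.1037] 0.0002
226 [ 0.4423 -0.3571  0.1005] [ 0.4943 -0.3577  0.099 ] 0.0002
234 [ 0.4431 -0.3681  0.0937] [ 0.4952 -0.3692  0.0908] 0.0002
242 [ 0.4426 -0.3804  0.0842] [ 0.496  -0.3806  0.0845] 0.0001
250 [ 0.4435 -0.3916  0.0798] [ 0.4968 -0.3928  0.0771] 0.0001
258 [ 0.4443 -0.4041  0.0726] [ 0.4965 -0.4053  0.07  ] 0.0001
266 [ 0.4437 -0.4202  0.0571] [ 0.4967 -0.4209  0.0559] -0.0047
bed 60 [ 0.4357 -0.1979  0.1568] [ 0.4868 -0.199   0.162 ] -0.025
bed 68 [ 0.4365 -0.2045  0.1591] [ 0.4817 -0.2037  0.1518] -0.0252
bed 76 [ 0.4428 -0.2097  0.1502] [ 0.4809 -0.2101  0.1521] -0.0278
bed 84 [ 0.4425 -0.2157  0.1458] [ 0.4813 -0.2161  0.1476] -0.0278
bed 92 [ 0.4432 -0.2222  0.1443] [ 0.4816 -0.2224  0.1441] -0.0279
bed 100 [ 0.4428 -0.2285  0.1383] [ 0.4821 -0.2288  0.1393] -0.0278
bed 108 [ 0.4436 -0.2354  0.137 ] [ 0.4824 -0.2356  0.1351] -0.0278
bed 116 [ 0.4443 -0.2423  0.1336] [ 0.4828 -0.2425  0.1311] -0.028
bed 124 [ 0.4348 -0.2495  0.1344] [ 0.4348 -0.2495  0.1344] -0.0237
stone s range [-0.08253377  0.06848558]
```

{"op": "carry_out", "data": {
  "increments": [
    [[100, 0.0228, 0.0058, 0.0, -0.05], [100, 0.0228, 0.0057, 0.0, 0], [100, 0, 0, 0.035, 0], [100, 0, 0, 0.035, 0], [100, 0, 0, 0.035, 0], [100, 0, 0, 0.035, 0], [100, 0, 0, 0.02, 0], [100, 0, 0, 0.01, 0], [100, 0, 0, 0, 0], [100, 0, 0, 0, 0]]
  ]
}}

```text
t: 4.03
ee_pos: [0.4673, -0.285, 0.165]
tcp_rot: [0.691, 0.723, 0.0, 0.001]
contact_force: [-0.4, -0.8, 1.2]
grip_width: 1.0
finger_force: 0.0
```

{"op": "carry_out", "data": {
  "increments": [
    [[0, 0, 0, 0, 0], [0, 0, 0, 0, 0], [0, 0, 0, 0, 0], [0, 0, 0, 0, 0], [0, 0, 0, 0, 0], [0, 0, 0, 0, 0]]
  ]
}}

```text
t: 4.78
ee_pos: [0.4667, -0.2846, 0.1639]
tcp_rot: [0.691, 0.723, -0.0, -0.0]
contact_force: [-0.0, 0.2, 0.2]
grip_width: 0.372
finger_force: 0.0
```

{"op": "carry_out", "data": {
  "increments": [
    [[0, 0, 0, 0, 0], [0, 0, 0, 0, 0], [0, 0, 0, 0, 0]]
  ]
}}

```text
t: 5.15
ee_pos: [0.465, -0.2847, 0.1639]
tcp_rot: [0.691, 0.723, -0.001, -0.001]
contact_force: [-5.1, 0.5, 2.5]
grip_width: 0.324
finger_force: 30.0
```

{"op": "carry_out", "data": {
  "increments": [
    [[0, 0.0048, 0, -0.00275, 0], [0, 0.0048, 0, -0.00275, 0], [0, 0.0048, 0, -0.00275, 0], [0, 0.0048, 0, -0.00275, 0], [0, 0.0048, 0, -0.00275, 0], [0, 0.0048, 0, -0.00275, 0], [0, 0.0048, 0, -0.00275, 0], [0, 0.0048, 0, -0.00275, 0], [0, 0, 0, 0, 0], [0, 0, 0, 0, 0], [0, 0, 0, 0, 0]]
  ]
}}

```text
t: 6.52
ee_pos: [0.4634, -0.2487, 0.1847]
tcp_rot: [0.691, 0.723, -0.003, 0.0]
contact_force: [-3.2, -7.5, -5.2]
grip_width: 0.329
finger_force: 30.0
```

{"op": "carry_out", "data": {
  "increments": [
    [[0, 0.0025, 0, -0.0015, 0], [0, 0, 0, 0, 0], [0, 0, 0, 0, 0], [100, 0, 0, 0, 0], [100, 0, 0, 0, 0], [100, 0, 0, 0, 0], [100, 0, 0, 0, 0], [100, 0, 0, 0, 0]]
  ]
}}

```text
t: 7.52
ee_pos: [0.465, -0.2436, 0.1876]
tcp_rot: [0.691, 0.723, 0.0, 0.0]
contact_force: [0.1, -0.0, -0.4]
grip_width: 0.841
finger_force: 0.0
```

{"op": "carry_out", "data": {
  "increments": [
    [[100, 0, 0, -0.03, 0], [100, 0, 0, -0.03, 0], [100, -0.02, 0, -0.03, 0], [100, -0.03, 0, -0.03, 0], [100, -0.03, 0, -0.03, 0], [100, 0, 0, 0, 0], [100, 0, 0, 0, 0]]
  ]
}}

```text
t: 8.4
ee_pos: [0.468, -0.3228, 0.3364]
tcp_rot: [0.691, 0.723, 0.0, -0.001]
contact_force: [-0.1, -0.2, 0.6]
grip_width: 1.002
finger_force: 0.0
```

Run:
```python
from h import *
snap('wrist','w2'); s=env.sense(); print(s['t'],s['ee_pos'],R.from_quat(s['tcp_rot']).as_matrix().round(3).tolist(),s['grip_width'])
P,a,d=cloud('w2')
hsv=cv2.cvtColor(a,cv2.COLOR_RGB2HSV).astype(int)
o=(hsv[...,0]<14)&(hsv[...,1]>140)&(hsv[...,2]>70)&(P[...,2]>.15)&(abs(P[...,0]-.465)<.03)&(abs(P[...,1]+.25)<.08)
print(np.percentile(P[o],[2,50,98],axis=0).round(4).tolist())
c=np.array([.4682,-.3551,.1008]); n=np.array([0,-.5,.866])
pm=(abs((P-c)@n)<.004)&(abs(P[...,0]-.468)<.035)&(P[...,1]<-.25)&(P[...,1]>-.45)
s_=(P-c)@np.array([0,.866,.5])
for r in range(0,480,12):
    k=np.where(pm[r])[0]
    if len(k)>10: print(r,P[r,k[0]].round(4),P[r,k[-1]].round(4))
print(np.percentile(s_[pm],[.2,99.8]))
```

```text
8.45 [ 0.46796897 -0.32245635  0.33615271] [[-0.046, 0.999, -0.002], [0.999, 0.046, 0.002], [0.002, -0.002, -1.0]] 1.0009434315134422
[[0.4497, -0.2609, 0.1805], [0.464, -0.2468, 0.208], [0.4784, -0.2311, 0.2144]]
180 [ 0.4399 -0.2957  0.1355] [ 0.4918 -0.2933  0.1359]
192 [ 0.4396 -0.3089  0.1274] [ 0.4933 -0.3068  0.1253]
204 [ 0.4405 -0.3226  0.1198] [ 0.4935 -0.3204  0.1189]
216 [ 0.4413 -0.3372  0.1118] [ 0.4937 -0.3346  0.1127]
228 [ 0.4423 -0.3528  0.103 ] [ 0.4942 -0.3506  0.1023]
240 [ 0.4432 -0.3697  0.0922] [ 0.4959 -0.3677  0.0909]
252 [ 0.443  -0.3879  0.0811] [ 0.4962 -0.3852  0.0818]
264 [ 0.4442 -0.4059  0.0731] [ 0.4967 -0.4039  0.0718]
[-0.07711463  0.07975427]
```

View pics/w2.png

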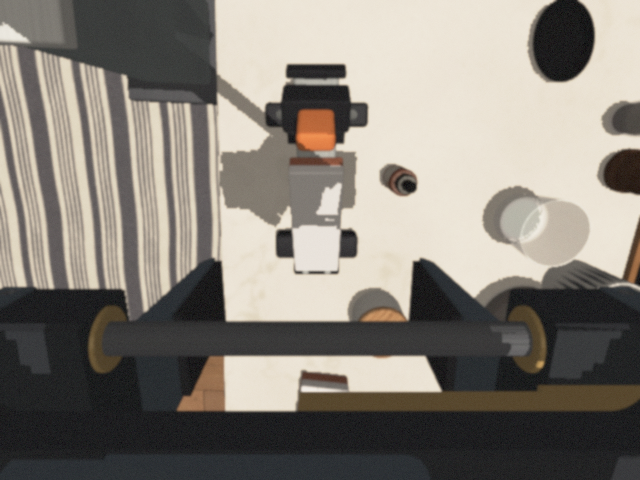

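{"op": "carry_out", "data": {
  "increments": [
    [[100, -0.0205, 0, 0.02, 0], [100, 0, 0, 0.04, 0], [100, 0, 0, 0.04, 0], [100, 0, 0, 0.04, 0], [100, 0, 0, 0.04, 0], [100, 0, 0, 0.03, 0], [100, 0, 0, 0.025, 0], [100, 0, 0, 0.015, 0], [100, 0, 0, 0.007, 0], [100, 0, 0, 0, 0], [100, 0, 0, 0, 0]]
  ]
}}

```text
t: 9.82
ee_pos: [0.4699, -0.3445, 0.0814]
tcp_rot: [0.691, 0.723, 0.0, 0.001]
contact_force: [0.5, 0.1, -0.4]
grip_width: 0.999
finger_force: 0.0
```

{"op": "carry_out", "data": {
  "increments": [
    [[0, 0, 0, 0, 0], [0, 0, 0, 0, 0], [0, 0, 0, 0, 0], [0, 0, 0, 0, 0], [0, 0, 0, 0, 0], [0, 0, 0, 0, 0]]
  ]
}}

```text
t: 10.58
ee_pos: [0.4683, -0.3441, 0.0805]
tcp_rot: [0.691, 0.723, -0.001, -0.001]
contact_force: [-6.0, -1.1, 3.2]
grip_width: 0.593
finger_force: 30.0
```

{"op": "carry_out", "data": {
  "increments": [
    [[0, 0, 0, -0.005, 0], [0, 0, 0, -0.01, 0], [0, 0, 0, -0.02, 0], [0, 0, 0, -0.025, 0], [0, 0, 0, -0.03, 0], [0, 0, 0, -0.03, 0], [0, 0, 0, -0.03, 0], [0, 0, 0, -0.03, 0], [0, 0, 0, -0.02, 0], [0, 0, 0, 0, 0]]
  ]
}}

```text
t: 11.82
ee_pos: [0.4704, -0.3444, 0.2822]
tcp_rot: [0.691, 0.723, 0.0, 0.002]
contact_force: [0.2, 0.1, -6.2]
grip_width: 0.592
finger_force: 30.0
```

{"op": "carry_out", "data": {
  "increments": [
    [[0, 0.02, 0, 0, 0], [0, 0.04, 0, 0, 0], [0, 0.042, 0, 0, 0], [0, 0.042, 0, 0, 0], [0, 0.042, 0, 0, 0], [0, 0.042, 0, 0, 0], [0, 0.042, 0, 0, 0], [0, 0.042, 0, 0, 0], [0, 0.042, 0, 0, 0], [0, 0.042, 0, 0, 0], [0, 0.04, 0, 0, 0], [0, 0.028, 0, 0, 0]]
  ]
}}

```text
t: 13.32
ee_pos: [0.4465, 0.1216, 0.2791]
tcp_rot: [0.69, 0.723, -0.001, -0.001]
contact_force: [0.5, -0.4, -5.6]
grip_width: 0.591
finger_force: 30.0
```

{"op": "carry_out", "data": {
  "increments": [
    [[0, 0, 0, 0, 0], [0, 0, 0, 0, 0], [0, 0, 0, 0, 0]]
  ]
}}

```text
t: 13.7
ee_pos: [0.4481, 0.1188, 0.2801]
tcp_rot: [0.691, 0.723, -0.0, -0.0]
contact_force: [0.1, -0.0, -5.7]
grip_width: 0.591
finger_force: 30.0
```

Run:
```python
from h import *
snap('wrist','w3'); s=env.sense(); print(s['t'],s['ee_pos'],R.from_quat(s['tcp_rot']).as_matrix().round(3).tolist(),s['grip_width'])
```

```text
13.75 [0.44825722 0.11873959 0.28021042] [[-0.044, 0.999, -0.0], [0.999, 0.044, -0.0], [-0.0, -0.001, -1.0]] 0.5930189222475712
```

View pics/w3.png

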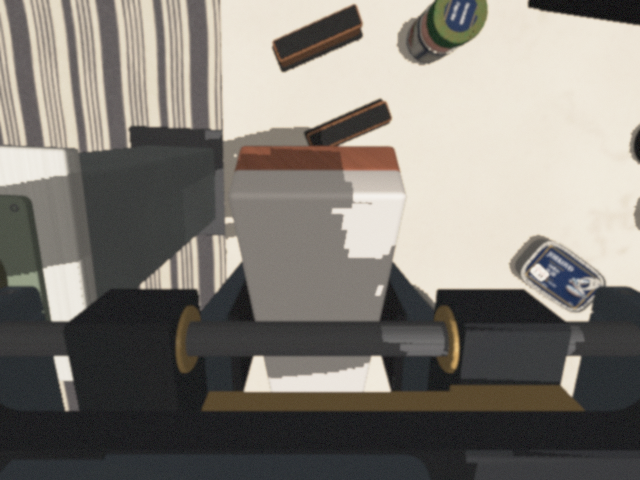

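The rests show whole: the far one from about (275,55) to (362,18), the near one from (310,140) to (390,110), just clear of the stone's end at row 147. The spice jar is at (455,20).

Run:
```python
from h import *
P,a,d=cloud('w3')
top=(abs(P[...,2]-.046)<.006)&(d>0)
for nm,(r0,r1,c0,c1) in dict(far=(0,75,268,370),near=(95,147,300,395)).items():
    m=np.zeros_like(top); m[r0:r1,c0:c1]=1; q=P[top&m][:,:2]
    (c,sz,an)=cv2.minAreaRect((q*1000).astype(np.float32)); b=cv2.boxPoints((c,sz,an))
    e=[b[1]-b[0],b[2]-b[1]]; e=max(e,key=np.linalg.norm); e=e*np.sign(e[0])
    print(nm,len(q),np.round(c,1),np.round(sz,1),np.degrees(np.arctan2(e[1],e[0])).round(2),'med z',np.median(P[top&m][:,2]).round(4))
ps=P[200:310,262:375].reshape(-1,3); ps=ps[ps[:,2]>.2]; 
c=np.median(ps,0); n=np.linalg.svd(ps-ps.mean(0),full_matrices=False)[2][2]; n*=np.sign(n[2]); print(n.round(3),c.round(4),np.degrees(np.arccos(n[2])))
print('upper top edge',[P[195,x].round(4).tolist() for x in (245,320,395)], 'end face',P[155,320].round(4))
```

```text
far 2019 [440.9 284.9] [88.5 21.4] 24.47 med z 0.0438
near 1574 [478.3 197.9] [88.6 20.8] 25.38 med z 0.0438
[ 0.026 -0.604  0.797] [0.4478 0.1536 0.3267] 37.16178228189487
upper top edge [[0.4254, 0.1754, 0.3398], [0.4475, 0.1762, 0.3387], [0.4697, 0.1772, 0.3388]] end face [0.4471 0.1868 0.3224]
```

{"op": "carry_out", "data": {
  "increments": [
    [[0, 0.02, 0.0028, 0, 0], [0, 0.03, 0.004, 0, 0], [0, 0.03, 0.004, 0, -0.08], [0, 0.0276, 0.004, 0, -0.08], [0, 0.016, 0.008, 0, -0.08], [0, 0, 0, 0, -0.08], [0, 0, 0, 0.03, -0.071], [0, 0, 0, 0.03, 0], [0, 0, 0, 0.04, 0], [0, 0, 0, 0.04, 0], [0, 0, 0, 0.03, 0], [0, 0, 0, 0.01, 0]]
  ]
}}

```text
t: 15.25
ee_pos: [0.46, 0.2438, 0.0987]
tcp_rot: [0.538, 0.843, -0.002, -0.001]
contact_force: [0.5, -0.1, -5.6]
grip_width: 0.587
finger_force: 30.0
```

{"op": "carry_out", "data": {
  "increments": [
    [[0, 0, 0, 0, 0], [0, 0, 0, 0, 0], [0, 0, 0, 0, 0]]
  ]
}}

```text
t: 15.62
ee_pos: [0.4616, 0.2453, 0.1017]
tcp_rot: [0.537, 0.843, 0.001, 0.001]
contact_force: [-0.4, 0.4, -5.6]
grip_width: 0.589
finger_force: 30.0
```

{"op": "carry_out", "data": {
  "increments": [
    [[0, -0.0028, -0.0035, 0.005, 0], [0, 0, 0, 0.005, 0], [0, 0, 0, 0.004, 0], [0, 0, 0, 0.003, 0], [0, 0, 0, 0.003, 0], [0, 0, 0, 0.003, 0], [0, 0, 0, 0.003, 0]]
  ]
}}

```text
t: 16.5
ee_pos: [0.4598, 0.2414, 0.0752]
tcp_rot: [0.537, 0.843, 0.001, 0.001]
contact_force: [-0.2, -0.0, 3.1]
grip_width: 0.591
finger_force: 30.0
```

{"op": "carry_out", "data": {
  "increments": [
    [[0, 0, 0, 0.003, 0], [0, 0, 0, 0.003, 0], [0, 0, 0, 0.003, 0], [0, 0, 0, 0, 0]]
  ]
}}

```text
t: 17.0
ee_pos: [0.4591, 0.2412, 0.0651]
tcp_rot: [0.537, 0.843, 0.0, 0.0]
contact_force: [0.9, 1.4, 0.6]
grip_width: 0.591
finger_force: 30.0
```

{"op": "carry_out", "data": {
  "increments": [
    [[0, 0, 0, 0.003, 0], [0, 0, 0, 0.003, 0], [0, 0, 0, 0.003, 0], [0, 0, 0, 0, 0]]
  ]
}}

```text
t: 17.5
ee_pos: [0.4586, 0.2409, 0.056]
tcp_rot: [0.537, 0.843, -0.0, -0.0]
contact_force: [0.2, 2.3, 0.8]
grip_width: 0.589
finger_force: 30.0
```

Run:
```python
from h import *
snap('wrist','w4'); s=env.sense(); print(s['t'],s['ee_pos'],s['contact_force'])
P,a,d=cloud('w4')
```

```text
17.55 [0.45858365 0.24081532 0.05592198] [ 0.30578511  1.79979174 -0.35442431]
```

View pics/w4.png

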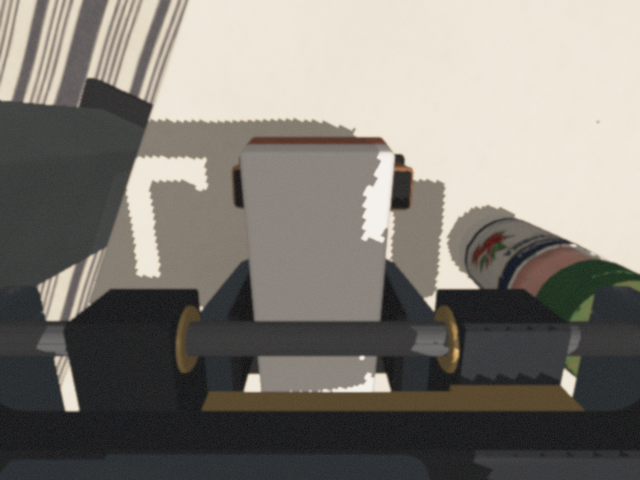

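The stone now points along the rests' axis. The far rest sticks out evenly on both sides at (238,185) and (402,182), and the jar stands clear on the right.

Run:
```python
from h import *
P,a,d=cloud('w4')
for r in (155,180,210,240,270,300): print(r,np.median(P[r,265:375],0).round(4))
```

```text
155 [0.4316 0.3027 0.0941]
180 [0.4353 0.2949 0.0928]
210 [0.4397 0.2847 0.0907]
240 [0.4451 0.274  0.0886]
270 [0.4508 0.2619 0.0861]
300 [0.4566 0.2495 0.0838]
```

{"op": "carry_out", "data": {
  "increments": [
    [[0, 0, 0, 0.002, 0], [0, 0, 0, 0.002, 0], [0, 0, 0, 0, 0]]
  ]
}}

```text
t: 17.92
ee_pos: [0.4586, 0.2409, 0.0522]
tcp_rot: [0.537, 0.843, -0.0, -0.0]
contact_force: [-1.4, 3.0, 2.5]
grip_width: 0.589
finger_force: 30.0
```

{"op": "carry_out", "data": {
  "increments": [
    [[0, 0, 0, 0.002, 0], [0, 0, 0, 0.002, 0], [0, 0, 0, 0.001, 0], [0, 0, 0, 0, 0]]
  ]
}}

```text
t: 18.42
ee_pos: [0.4588, 0.2409, 0.0472]
tcp_rot: [0.537, 0.843, -0.0, 0.0]
contact_force: [-2.7, 4.0, 3.6]
grip_width: 0.594
finger_force: 30.0
```

Run:
```python
from h import *
snap('wrist','w5'); s=env.sense(); print(s['ee_pos'],s['contact_force'])
P,a,d=cloud('w5')
for r in (160,200,240,280): print(r,np.median(P[r,265:375],0).round(4))
```

```text
[0.45877349 0.24088516 0.04721789] [-1.66643318  3.19168659  3.06945171]
160 [0.4329 0.3005 0.0757]
200 [0.4392 0.2869 0.0754]
240 [0.4461 0.2724 0.0746]
280 [0.4533 0.2568 0.0741]
```

{"op": "carry_out", "data": {
  "increments": [
    [[0, 0, 0, 0.001, 0], [0, 0, 0, 0.001, 0], [0, 0, 0, 0, 0], [80, 0, 0, 0, 0], [80, 0, 0, 0, 0], [80, 0, 0, 0, 0], [80, 0, 0, 0, 0]]
  ]
}}

```text
t: 19.35
ee_pos: [0.4588, 0.2407, 0.0452]
tcp_rot: [0.537, 0.843, -0.0, 0.0]
contact_force: [0.0, -0.8, -0.0]
grip_width: 0.799
finger_force: 0.0
```

{"op": "carry_out", "data": {
  "increments": [
    [[80, 0, 0, -0.01, 0], [80, 0, 0, -0.02, 0], [80, 0, 0, -0.03, 0], [80, 0, 0, -0.04, 0], [80, 0, 0, -0.04, 0], [80, -0.02, 0, -0.04, 0], [80, -0.04, 0, 0, 0], [80, -0.05, 0, 0, 0], [80, -0.04, 0, 0, 0], [80, 0, 0, 0, 0], [80, 0, 0, 0, 0]]
  ]
}}

```text
t: 20.72
ee_pos: [0.5219, 0.1053, 0.2258]
tcp_rot: [0.538, 0.843, 0.0, -0.0]
contact_force: [-0.0, -0.0, 0.8]
grip_width: 0.8
finger_force: 0.0
```

Run:
```python
from h import *
snap('wrist','w6'); s=env.sense(); print(s['t'],s['ee_pos'],s['contact_force'])
P,a,d=cloud('w6')
m=(abs(P[...,2]-.073)<.007)&(np.hypot(P[...,0]-.459,P[...,1]-.241)<.1)
q=P[m]; print(np.round(cv2.minAreaRect((q[:,:2]*1000).astype(np.float32)),1) if 0 else cv2.minAreaRect((q[:,:2]*1000).astype(np.float32)))
n=np.linalg.svd(q-q.mean(0),full_matrices=False)[2][2]; print(n.round(3),np.median(q,0))
```

```text
20.775 [0.52175017 0.10569284 0.22573108] [0.67674517 0.01558924 0.25923827]
((503.4635009765625, 230.58511352539062), (125.86195373535156, 98.74126434326172), 24.980079650878906)
[ 0.009  0.006 -1.   ] [0.47109011 0.21981564 0.07197112]
```

View pics/w6.png

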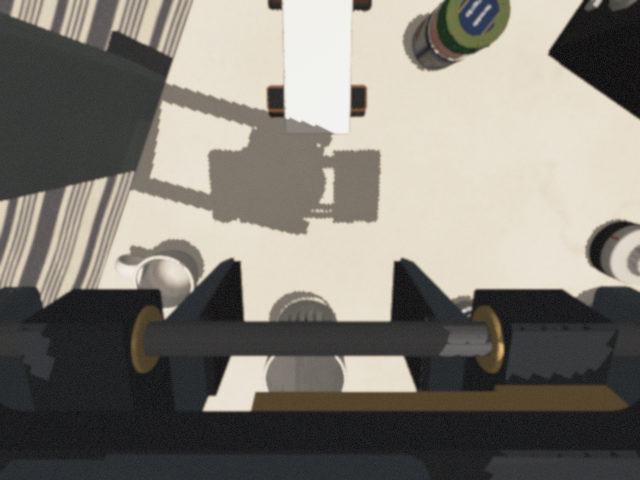

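The stone lies level, white face up, square on both rests: its near end is at (318,132) and the rests stick out evenly on both sides. The gripper touches nothing, so I'm handing in.

```bash
python3 -c "
from h import *
print(order.finish_job())"
```

```text
the job is handed in; nothing more can be done
None
```

I slid the jaw about 41 of its 45 mm open and laid the whetstone level, centred and square across both drying rests, white face up. No bystander was touched as far as I could tell. The job is handed in at about 21 s, but the hand-in gave no verdict.

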